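# Complete the row of sample pots under the wire tier of the drying shelf

## Robot

A 6-joint arm with a two-finger parallel gripper is mounted at the origin on the work surface. World frame = base frame: x ahead of the robot, y to its left, z up, the work surface at z = 0. Lengths are in mm, angles in rad, forces in N, time in s.
With the tool pointing down it reaches from about 300 to 775 mm from the base axis. Payload 14.6 kg.
Tool frame: the origin (TCP) lies on the centre line of the jaws, within the pads' length; the fingertips stand 19 mm ahead of it and the grasp point (between the pads) is the TCP (bot.tip_reach is the distance from the TCP to the fingertips, in mm); z points along the fingers, y is the line along which they close (so a half turn about z gives the same grasp; the last joint's range is limited). The gripper opens to 85 mm and grips with 20 to 120 N. Pads are 22 mm wide; open, the fingers measure 114 mm over their backs; the gripper's body (76 mm by 85 mm) begins 54 mm behind the grasp point. The pads swing forward as they close: fully open they stand 13 mm farther back than shut.
Start: joints at [-1.255, 0.3, 1.521, -0, 1.321, -0.067], TCP at [205.428, -510.185, 250.281] pointing down, gripper open.
Joint ranges: [-3.03, 3.03], [-0.79, 2.21], [0.23, 2.52], [-1.04, 4.18], [0, 3.07], [-2.55, 2.55]. Speed limits (rad/s): [2.22, 2.22, 2.57, 3.14, 3.14, 3.14].

## Interface

Orientations are given as a unit quaternion [w, x, y, z].
In Python, from rig import bot gives the robot as it stands. Calls block until the motion is done:
- bot.move_to(position, orientation): joint-space move of the TCP to a pose.
- bot.servo_line(position, attitude=None, speed=150, until_force=None): straight line of the TCP; attitude=None keeps the orientation; speed is the mean speed in mm/s. With until_force (N) it stops when the force on the tool has changed by that much, and returns True; else False.
- bot.move_joints(angles): joint-space move.
- bot.move_gripper(opening, grip_force=None): finger opening in mm; grip_force is the grip in N (None keeps the last); returns when the fingers have stopped.
- bot.dwell(seconds).
- bot.ik(position, orientation): joint angles nearest the present ones, or None.
- bot.read_state(): the state.
- bot.read_camera(name): name is "scene" or "top" or "wrist"; returns a dict with "image" (400x640x3 uint8, blue, green, red), "depth" (400x640 float32, mm along the optical axis (not along the pixel's ray), 0 where there is no reading), "fovy" (degrees; the focal length in pixels is half the picture's height over the tangent of half this angle, whatever the lens; pixels are square), "cx", "cy" (the principal point, pixels), "k1" (the pictures are not rectified: a ray, as slopes to the right and down, at radius r is drawn at 1 + k1 r^2 times it, then the intrinsics apply), "eye" and "attitude" of the camera in the world; the wrist camera has in their place "mount" (4x4, takes a point from camera to tool coordinates, whose origin is the TCP and whose axes are the flange's). Camera axes: x right, y down, z forward; pixel columns grow to the right and rows downward; lengths in mm; the calibration is good to about 2 mm. A picture is of the moment at which its call begins: read the wrist's pose just before it.
A pose or a line that the arm cannot do raises bot.MotionError and nothing moves.
- bot.finish_job(): hands the job in; it is judged then, once.
The state is a dict: "clock": time; "joint_positions": joint angles; "qvel": joint speeds; "effort": joint torques, N m; "ee_pos": TCP position; "tool_rot": TCP orientation; "ft_force": force on the tool from outside, world axes, zero at the start; "moment": the same for the moment, N m; "grip_width": finger opening in mm; "grip_force": force on a finger pad.
Only numpy, scipy, OpenCV 4.12 (cv2) and the standard library are available. Lean on these libraries where they do the work, as an engineer would, in place of code of your own. Each camera call takes 0.05 s, during which the arm holds its last target. There are 200 camera calls.

## Task

Two sample pots stand on the low drying shelf, backed against its rear lip under the wire tier, with room for one pot between them. Bring the other two pots from the bench onto the shelf and in under the wires, without tipping any: one into the space between, the other beside either end of the row where there is room. All four must finish as one neat row, backed against the lip with no more than about a finger's width (15 mm) between neighbours; do not shift the two pots already there, and leave the beaker and the dish alone.

Things in the scene. Friction and masses are not known exactly. Their poses are not given: they have to be found in the camera images.
- shelf: Fixed low steel shelf with a black rubber-faced deck. Origin: on the bench (z=0), mid-row, below the front face of the rear lip; x axis level to the rear (away from robot), y along the row to the left, z up. Deck top z=12 mm, x -165 to +50, y -175 to +175 mm; open above where x is under -48. Side plates: inner faces y=-169 and +169 mm, x -40 to +50, up to z=94 mm.
- shelf_lip (a point): Middle of the top edge of the rear lip's front face (shelf frame: x=0, y=0, z=37 mm). The lip is a strip 6 mm thick and 25 mm tall across the back of the row; a pot that touches it has its centre at shelf x=-28 mm.
- shelf_wire (a point): Middle of the foremost wire of the tier over the row (shelf frame: x=-45, y=0, z=91 mm). Three fixed steel wires, 6 mm thick, run along shelf y from side plate to side plate, at x=-45, 1 and 47 mm, z=88 to 94 mm: a pot in the row (top at z=70 mm) fits under them but cannot be grasped from above. Nothing stands on them.
- pot_a: Left-hand pot (higher shelf y) of the row already on the shelf against the lip: loose upright cylinder, 56 mm diameter, 58 mm tall (white body 46 mm, white lid 53 mm diameter, 12 mm), 150 g. Origin: centre of its underside, 12 mm above the bench. Centre distance to pot_b 128 to 136 mm (72 to 80 mm clear). At least one end of the row has 70 mm or more up to the side plate.
- pot_b: Right-hand pot (lower shelf y) of the row already on the shelf against the lip: loose upright cylinder, 56 mm diameter, 58 mm tall (white body 46 mm, white lid 53 mm diameter, 12 mm), 150 g. Origin: centre of its underside, 12 mm above the bench.
- pot_c: First loose sample pot, identical to the others (upright cylinder, 56 mm diameter, 58 mm tall with lid, about 150 g). It starts on the bench beside the shelf, left or right, and may be brought to either free place. Origin: centre of its underside; z up.
- pot_d: Second loose sample pot, identical to the others (upright cylinder, 56 mm diameter, 58 mm tall with lid, about 150 g). It starts on the bench beside the shelf, left or right, and may be brought to either free place. Origin: centre of its underside; z up.
- beaker: Bystander: open glass beaker, 66 mm diameter, 70 mm tall, upright on the bench beside the shelf. Origin: centre of its underside.
- dish: Bystander: open white porcelain dish, 80 mm diameter, 35 mm tall, upright on the bench beside the shelf. Origin: centre of its underside.
Not all that is in view belongs to the job. Leave any red look-alike of the pot_a alone.

How it is judged (in metres and radians):
At the end, for the whole second after the job is handed in: All four pots stand upright (within 0.1 rad) and at rest on the deck, each within 10 mm of the rear lip; one of the two added pots is between the two that stood there and the other is beside an end of the row; neighbours are no more than 20 mm apart (centres under 76 mm) (x of pot_a in the frame of shelf between -0.038 and -0.02 m and z of pot_a in the frame of shelf between 0.008 and 0.018 m and angle between each of pot_a, pot_b, pot_c, pot_d's own z axis and vertical below 0.1 rad and linear speed of each of pot_a, pot_b, pot_c, pot_d below 0.02 m/s and x of pot_b in the frame of shelf between -0.038 and -0.02 m and z of pot_b in the frame of shelf between 0.008 and 0.018 m and x of pot_c in the frame of shelf between -0.038 and -0.02 m and z of pot_c in the frame of shelf between 0.008 and 0.018 m and x of pot_d in the frame of shelf between -0.038 and -0.02 m and z of pot_d in the frame of shelf between 0.008 and 0.018 m and ((horizontal distance between pot_c and pot_a below 0.076 m and horizontal distance between pot_c and pot_b below 0.076 m and (horizontal distance between pot_d and pot_a below 0.076 m or horizontal distance between pot_d and pot_b below 0.076 m)) or (horizontal distance between pot_d and pot_a below 0.076 m and horizontal distance between pot_d and pot_b below 0.076 m and (horizontal distance between pot_c and pot_a below 0.076 m or horizontal distance between pot_c and pot_b below 0.076 m)))); the robot touches nothing.
It fails at once if a sample pot is tipped over (angle between any of pot_a, pot_b, pot_c, pot_d's own z axis and vertical above 0.6 rad).
It fails at once if a pot that already stood in the row is shifted by more than 15 mm (distance of any of pot_a, pot_b from where it was at the start of the episode above 0.015 m).
It fails at once if the beaker or dish is moved by more than 30 mm (distance of any of beaker, dish from where it was at the start of the episode above 0.03 m).
It also fails if it takes over 69 s, if anything falls off the work surface, if the arm or the gripper's body presses on something with over 40 N, if the wrist force passes 120 N, or if a joint passes its speed limit or range.

## Working session

There is one attempt and no reset: what is moved stays moved. The work goes in short steps, each a Python script; the robot and the scene stay as the last script left them, time stands still between calls to the robot, and variables do not carry over. Pictures are saved under pics/ and viewed, at most 10 in all, crops included, and the job is handed in when it is done.

```bash
ls; mkdir -p pics; python3 - <<'E'
from rig import bot
import cv2,pickle
d={}
for n in ("scene","top"):
    c=bot.read_camera(n); d[n]=c; cv2.imwrite(f"pics/{n}0.png",c["image"])
    print(n,{k:v for k,v in c.items() if k not in("image","depth")},(c["depth"]>0).mean())
pickle.dump(d,open("cams.pkl","wb"))
print(bot.read_state())
E
```

```text
pics
scene {'fovy': 51.78292299450557, 'cx': 324.7778641571208, 'cy': 205.18989745252173, 'k1': 0.022357053764711983, 'eye': array([1152.04798266,  316.54472627,  890.37662983]), 'attitude': array([-0.18732949,  0.48593594,  0.79891114, -0.30085697])} 0.9960234375
top {'fovy': 56.60343937436857, 'cx': 322.4133660506512, 'cy': 204.06648019318195, 'k1': -0.07771900245241005, 'eye': array([ 456.46709742,   11.73994971, 1030.07108944]), 'attitude': array([-0.02813603,  0.71596583, -0.69665262,  0.03572709])} 0.99598046875
{'clock': 0.1, 'joint_positions': array([-1.25457830e+00,  3.00461083e-01,  1.52151150e+00, -1.58164828e-05,
        1.32070663e+00, -6.66108221e-02]), 'qvel': array([-2.90590821e-05, -1.92207682e-03, -1.54930913e-03,  1.18564896e-03,
        1.53182686e-04,  1.72661922e-04]), 'effort': array([ 2.74643513e-03, -5.44374919e+01, -3.62366939e+01,  7.86106966e-06,
        3.03699948e-03, -1.73029497e-05]), 'ee_pos': array([ 205.38052886, -510.01274323,  249.75623483]), 'tool_rot': array([-5.38100992e-04,  9.81735608e-01,  1.90249575e-01, -7.52290141e-05]), 'ft_force': array([ 0.03510679,  0.60772257, -0.21511607]), 'moment': array([-0.00055261, -0.01536952,  0.02906702]), 'grip_force': 0.0, 'grip_width': 85.52219287099783}
```

View pics/scene0.png

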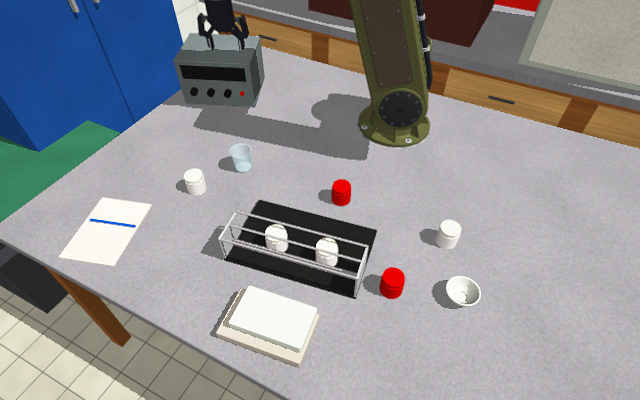

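View pics/top0.png

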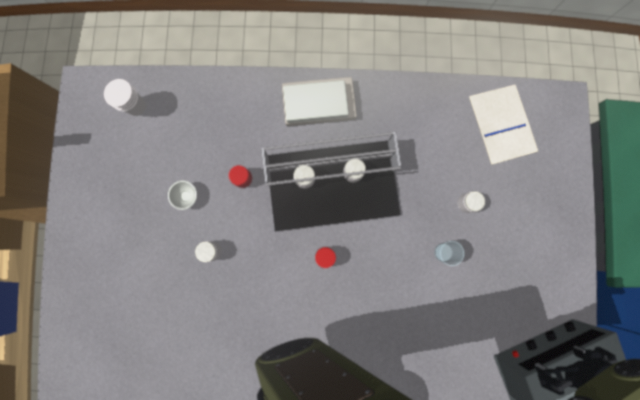

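Top view: the loose white pots are at (205,252) and (475,201), and the row pots are at (304,176) and (354,170). Look-alikes to leave alone are the red pots at (240,176) and (326,257), and the bigger white cylinder at (120,95). The dish is at (182,195) and the beaker at (450,252). The scene view agrees, with loose pots at (195,182) and (448,235). Next I measure.

```bash
cat > h.py <<'E'
import numpy as np,cv2
from scipy.spatial.transform import Rotation as R
def K(c):
    f=c["image"].shape[0]/2/np.tan(np.radians(c["fovy"])/2); return np.array([[f,0,c["cx"]],[0,f,c["cy"]],[0,0,1.]])
def slopes(c,px):
    return cv2.undistortPoints(np.float64(px).reshape(-1,1,2),K(c),np.array([c["k1"],0,0,0.])).reshape(-1,2)
def pose(c,state=None):
    if "eye" in c: q=c["attitude"]; return R.from_quat(np.roll(q,-1)).as_matrix(),np.array(c["eye"])
    q=state["tool_rot"]; T=np.eye(4);T[:3,:3]=R.from_quat(np.roll(q,-1)).as_matrix();T[:3,3]=state["ee_pos"]
    T=T@c["mount"]; return T[:3,:3],T[:3,3]
def plane(c,px,z,state=None):
    M,e=pose(c,state); s=slopes(c,px); d=np.c_[s,np.ones(len(s))]@M.T
    return e+d*((z-e[2])/d[:,2])[:,None]
def cloud(c,state=None):
    h,w=c["depth"].shape; u,v=np.meshgrid(np.arange(w),np.arange(h))
    s=slopes(c,np.c_[u.ravel(),v.ravel()]); M,e=pose(c,state)
    P=(np.c_[s,np.ones(len(s))]*c["depth"].reshape(-1,1))@M.T+e
    P[c["depth"].ravel()==0]=np.nan
    return P.reshape(h,w,3)
def whites(c):
    hsv=cv2.cvtColor(c["image"],cv2.COLOR_BGR2HSV); return (hsv[...,1]<40)&(hsv[...,2]>150)
E
python3 - <<'E'
from h import *
import pickle
d=pickle.load(open("cams.pkl","rb"))
c=d["top"]; P=cloud(c); W=whites(c)
# deck
m=(c["image"].max(2)<60).astype(np.uint8); m[:, :250]=0;m[:,420:]=0;m[:130]=0;m[245:]=0
ys,xs=np.nonzero(m); Q=plane(c,np.c_[xs,ys],12)
(r)=cv2.minAreaRect(np.float32(Q[:,:2])); print("deck",r,cv2.boxPoints(r).round(1).tolist())
def fit(name,box,zlo,zhi,ztop):
    u0,u1,v0,v1=box
    for cam in ("top",):
        s=(slice(v0,v1),slice(u0,u1)); p=P[s]; mm=(p[...,2]>zlo)&(p[...,2]<zhi)&W[s]
        q=p[mm]; vv,uu=np.nonzero(mm); g=plane(c,np.c_[uu+u0,vv+v0],ztop)
        (x,y),rad=cv2.minEnclosingCircle(np.float32(g[:,:2]))
        print(name,mm.sum(),"depth mean",q.mean(0).round(1),"circle",round(x,1),round(y,1),"diam",round(2*rad,1))
fit("left loose",(185,225,235,270),48,70,58)
fit("right loose",(455,495,185,220),48,70,58)
fit("rowL",(288,320,160,192),60,80,70)
fit("rowR",(338,370,154,186),60,80,70)
for n,(u,v) in dict(big=(120,95),dish=(182,195),beaker=(450,252),redL=(240,176),redF=(326,257)).items(): print(n,P[v,u].round(0), plane(c,[(u,v)],40).round(0))
# plates & wires from depth: z 80..100
v,u=np.nonzero((P[...,2]>82)&(P[...,2]<102)); s=(u>250)&(u<420)&(v>120)&(v<200)
q=P[v[s],u[s]]; print("wire z pts",len(q)); r=cv2.minAreaRect(np.float32(q[:,:2])); print(r,cv2.boxPoints(r).round(1).tolist())
a=c["image"][125:245,180:420]; cv2.imwrite("pics/row.png",cv2.resize(a,None,fx=3.3,fy=3.3,interpolation=cv2.INTER_CUBIC))
E
```

```text
deck ((597.8405151367188, -27.770401000976562), (201.66146850585938, 342.2054748535156), 7.319605350494385) [[476.0, 129.10000610351562], [519.5999755859375, -210.3000030517578], [719.5999755859375, -184.60000610351562], [676.0999755859375, 154.8000030517578]]
left loose 335 depth mean [412.  305.8  58.6] circle 412.3 306.2 diam 54.5
right loose 306 depth mean [ 564.3 -403.    58. ] circle 564.4 -403.3 diam 55.9
rowL 267 depth mean [620.1  54.4  70.5] circle 617.5 54.1 diam 52.9
rowR 271 depth mean [641.  -79.6  70.4] circle 638.0 -79.1 diam 55.8
big [812. 542. 110.] [[839. 582.  40.]]
dish [564. 396.   4.] [[560. 382.  40.]]
beaker [ 426. -356.    5.] [[ 427. -344.   40.]]
redL [613. 222.  60.] [[616. 227.  40.]]
redF [407. -11.  57.] [[406. -11.  40.]]
wire z pts 1146
((660.5963134765625, -16.415573120117188), (99.1323471069336, 351.5639343261719), 8.873939514160156) [[584.5, 149.60000610351562], [638.7000122070312, -197.6999969482422], [736.7000122070312, -182.39999389648438], [682.5, 164.89999389648438]]
```

View pics/row.png

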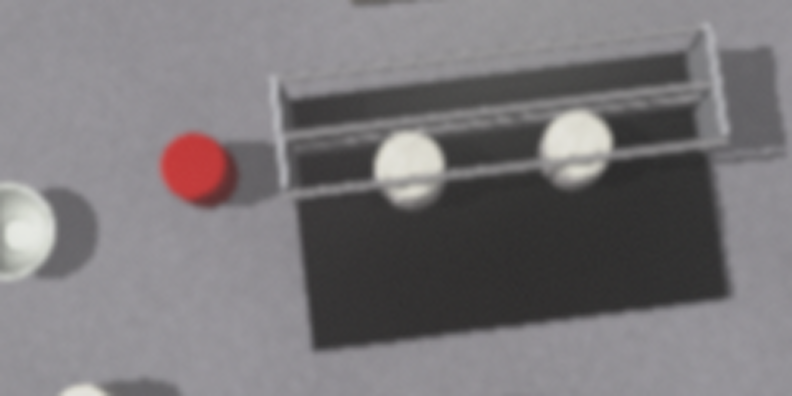

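Row pots in the shelf frame are at about (-29, 76) and (-29, -59), 135 mm apart, which matches the given 128–136. The shelf is yawed about 8.7°, and the right end has about 82 mm free. So the right pot goes to y≈-123 and the left pot goes between the two. I'll place each from above on the open deck, then push it in with a tilted, slightly opened gripper.

```bash
cat >> h.py <<'E'
from rig import bot
yaw=np.arctan2(20.5,133.6); O=np.array([659.6,-16.5]); X=np.array([np.cos(yaw),np.sin(yaw)]); Y=np.array([-X[1],X[0]])
def S(x,y,z): return np.r_[O+x*X+y*Y,z]
def toS(p): p=np.asarray(p)[:2]-O; return np.array([p@X,p@Y])
def quat(tilt,sgn=1):   # tool z tilted towards +shelf x, tool y along +-row
    zt=np.r_[np.sin(tilt)*X,-np.cos(tilt)]; yt=sgn*np.r_[Y,0]
    return np.roll(R.from_matrix(np.c_[np.cross(yt,zt),yt,zt]).as_quat(),1)
T=np.radians(28); ZT=np.r_[np.sin(T)*X,-np.cos(T)]
def pick_place(p,x,y,sgn):
    q=quat(0,sgn)
    bot.move_gripper(85); bot.move_to([p[0],p[1],140],q); bot.servo_line([p[0],p[1],30],speed=150)
    bot.move_gripper(40,30); s=bot.read_state(); print("grip",s["grip_width"],s["grip_force"],s["clock"])
    bot.servo_line([p[0],p[1],170],speed=200)
    bot.move_to(S(x,y,170),q); bot.servo_line(S(x,y,60),speed=150)
    hit=bot.servo_line(S(x,y,40),speed=30,until_force=4); s=bot.read_state(); print("set",hit,s["ee_pos"],s["clock"])
def look(name):
    c=bot.read_camera(name); s=None; return c
E
python3 - <<'E'
from h import *
q0=bot.read_state()["joint_positions"]
for sgn in (1,-1):
  print(sgn,[None if j is None else np.round(j,2) for j in (bot.ik([564.3,-403,30],quat(0,sgn)),bot.ik([412,306,30],quat(0,sgn)),bot.ik(S(-97,-123,40),quat(0,sgn)),bot.ik(S(-140,-123,30),quat(T,sgn)),bot.ik(S(-80,8,30),quat(T,sgn)))])
print(bot.tip_reach)
E
```

```text
1 [array([-0.67,  0.84,  1.22, -0.  ,  1.08, -2.4 ]), array([ 0.57,  0.52,  1.8 , -0.  ,  0.83, -1.16]), array([-0.32,  0.66,  1.53, -0.  ,  0.96, -2.04]), None, array([-0.15,  0.51,  1.9 ,  0.51,  0.29, -2.34])]
-1 [array([-0.67,  0.84,  1.22, -0.  ,  1.08,  0.75]), array([ 0.57,  0.52,  1.8 , -0.  ,  0.83,  1.99]), array([-0.32,  0.66,  1.53, -0.  ,  0.96,  1.1 ]), array([-0.46,  0.5 ,  1.92,  0.75,  0.41,  0.31]), array([-0.15,  0.51,  1.9 ,  0.51,  0.29,  0.8 ])]
19.0
```

```bash
python3 - <<'E'
from h import *
pick_place([564.3,-403.1],-97,-123,-1)
bot.move_gripper(85); p=bot.read_state()["ee_pos"]; p[2]=150; bot.servo_line(p,speed=200)
s=bot.read_state(); print(s["ee_pos"],s["clock"])
c=bot.read_camera("top"); P=cloud(c); m=(P[...,2]>62)&(P[...,2]<78)&whites(c); 
cv2.imwrite("pics/p1.png",np.vstack([c["image"][120:320,180:500],bot.read_camera("scene")["image"][150:350,180:500]]))
E
```

```text
grip 54.70432913601668 31.37230396270752 3.0333
set True [ 582.3049176  -152.72198635   42.94471707] 6.3083
[ 581.34326264 -152.41315393  148.80309369] 7.4
```

View pics/p1.png

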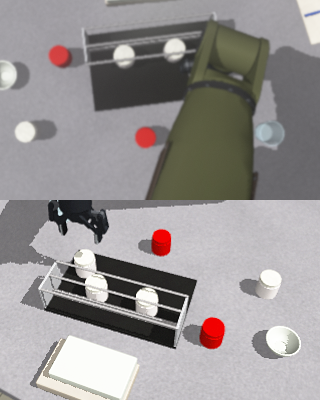

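The scene crop shows the first pot upright on the open deck near (85,262), with the row undisturbed. Now the push.

```bash
cat >> h.py <<'E'
def tcp(xt,y,zt): return S(xt,y,zt)-19*ZT
def push(y,sgn=-1,x0=-143,xend=-58):
    q=quat(T,sgn); bot.move_gripper(25)
    bot.move_to(tcp(x0,y,130),q); bot.servo_line(tcp(x0,y,35),speed=150)
    hit=bot.servo_line(tcp(x0,y,8),speed=25,until_force=4); s=bot.read_state()
    zt=(s["ee_pos"]+19*ZT)[2]; print("deck touch",hit,"tip z",zt,s["grip_width"])
    zt+=4; bot.servo_line(tcp(x0,y,zt),speed=40)
    bot.servo_line(tcp(-85,y,zt),speed=50)
    hit=bot.servo_line(tcp(xend,y,zt),speed=30,until_force=8); s=bot.read_state()
    t=s["ee_pos"]+19*ZT; print("push end",hit,"tip S",toS(t),t[2],s["ft_force"],s["clock"])
    xb=toS(t)[0]-25; bot.servo_line(tcp(xb,y,zt),speed=80); bot.servo_line(tcp(xb-10,y,150),speed=200)
E
python3 - <<'E'
from h import *
push(-123)
s=bot.read_state(); print(s["clock"])
bot.move_to([412,306,140],quat(0,-1))
c=bot.read_camera("top"); P=cloud(c); m=((P[...,2]>62)&(P[...,2]<80)&whites(c)); m[:,:260]=0;m[:,420:]=0;m[:130]=0;m[245:]=0
n,l,st,ce=cv2.connectedComponentsWithStats(cv2.morphologyEx(m.astype(np.uint8),cv2.MORPH_CLOSE,np.ones((5,5))))
for i in range(1,n):
    if st[i,4]>80:
        q=P[(l==i)&m]; print(st[i,4],toS(q.mean(0)).round(1),q[:,2].mean().round(1))
cv2.imwrite("pics/p2.png",np.vstack([c["image"][120:320,180:500],bot.read_camera("scene")["image"][150:350,180:500]]))
E
```

```text
deck touch True tip z 15.330492580811605 25.172833813259317
push end True tip S [ -59.32582668 -122.77588014] 18.709806114502992 [-4.27740265 -0.83286094  4.19836329] 12.6333
13.9
627 [-27.1 -90.6] 70.4
308 [-28.8  75.9] 70.6
```

View pics/p2.png

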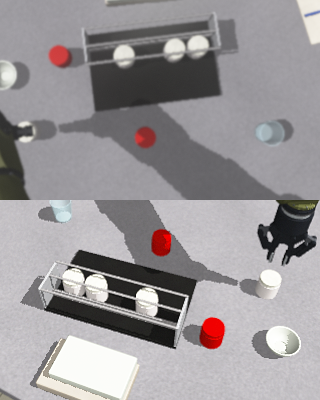

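The first pot is in the row at the right end: top crop (198,45) next to pot_b at (175,48). Now the second pot, into the middle.

```bash
python3 - <<'E'
from h import *
pick_place([412.1,306],-97,8.5,-1)
bot.move_gripper(85); p=bot.read_state()["ee_pos"]; p[2]=150; bot.servo_line(p,speed=200)
push(8.5)
bot.move_to([350,250,250],quat(0,-1))
c=bot.read_camera("top"); P=cloud(c); W=whites(c)
for y in (76,8.5,-59,-123):
    q=P[(abs(P[...,2]-70)<8)&W]; L=(q[:,:2]-O)@np.c_[X,Y]; k=(abs(L[:,1]-y)<31)&(abs(L[:,0]+28)<40); a=L[k]
    print(y,a.mean(0).round(1),"y range",a[:,1].min().round(1),a[:,1].max().round(1),"x",a[:,0].min().round(1),a[:,0].max().round(1))
print(bot.read_state()["clock"])
cv2.imwrite("pics/p3.png",np.vstack([c["image"][120:320,180:500],bot.read_camera("scene")["image"][150:350,180:500]]))
E
```

```text
grip 54.8053925021687 30.90260088443756 17.9167
set True [562.30014745 -22.83859558  42.61451818] 21.575
deck touch True tip z 15.27228821579148 25.092786306781576
push end True tip S [-59.5994726    8.70830863] 18.58934120847962 [-3.56486828 -0.52219595  2.44378583] 27.8583
76 [-28.5  75.7] y range 50.4 101.2 x -56.2 -5.2
8.5 [-26.4   9.3] y range -15.7 35.1 x -54.4 -3.2
-59 [-28.  -59.5] y range -85.7 -33.9 x -55.1 -4.0
-123 [ -26.1 -122. ] y range -148.3 -96.5 x -54.1 -2.5
30.5
```

View pics/p3.png

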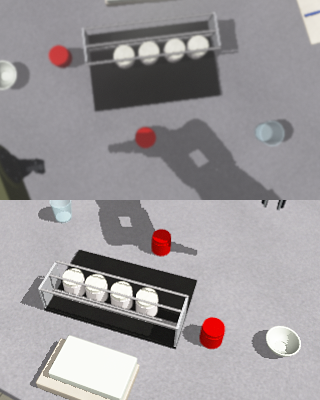

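All four pots stand upright in one row: top crop (123,56), (148,52), (175,48), (198,45). Gaps between neighbours are 10, 13 and 7 mm. I'm handing in.

```bash
python3 -c "
from rig import bot
print(bot.finish_job())"
```

```text
the job is handed in; nothing more can be done
None
```

The job is handed in, with no verdict returned: by my last camera check all four pots stood upright in one row against the lip, 7 to 13 mm apart, with the two original pots within about 1 mm of where they started, at about 31 s on the clock.

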